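Tip two painted panels edge-on into their drying-rack slots

TASK

Put each of the two painted panels into the drying rack whose slot fits it: the bigger panel in the rack with the wide slot, the smaller in the one with the narrow slot. Turn each panel short edge first and tip it over the far edge of the raised board, painted face up, so that it goes through the slot edge-on and right down to the stop. Keep the panels close to the board, never carried up over things, and leave the jar, ink bottle and little pot where they stand.

Things in the scene. Friction and masses are not known exactly. Their poses are not given: they have to be found in the camera images.
- board: raised plywood work board, fixed, 220 x 490 mm, top 125 mm above the table (z 125). Origin at table height; x points to the racks, z up; in its frame the top covers x -120 to +100 and y -245 to +245; its far edge, the brow, is at x +100. The board's place and yaw vary
- rack_wide: fixed wooden drying rack at the brow, 108 mm wide, with the wide slot; centred at y +56 or -56 of the board (either side). Origin at table height under the brow; axes as the board's. From the brow (x 0, z 125 mm) its bare chute slopes down towards +x at 60 degrees from level. It lies all below the board's top
- rack_narrow: rack of the same make, size and axes at the other side, next to the first, with thicker cheeks and the narrow slot; same chute from the brow (x 0, z 125 mm), 60 degrees down towards +x
- rack_wide_slot (a point): mouth of its slot, on its centre line: x 41, z 70 mm in the rack's frame. The slot is 16 mm clear between chute face and cover bar (flared lip before it), 78 mm between the side cheeks; the cheeks begin 26 mm up the slope, the bottom stop is 60 mm down the slope, and below the bar the cover is open in the middle
- rack_narrow_slot (a point): mouth of its slot, on its centre line: x 41, z 70 mm in the rack's frame. The slot is 16 mm clear between chute face and cover bar (flared lip before it), 60 mm between the side cheeks; the cheeks begin 26 mm up the slope, the bottom stop is 60 mm down the slope, and below the bar the cover is open in the middle
- panel_big: loose wooden panel 88 (x) x 66 (y) x 9 mm, about 60 g, lying on the board, white painted face with spots up; origin at the centre of the underside, z out of the painted face. Any yaw; near the board's left or right end. When more than half of its length is over the brow it tips by itself and slides down the chute
- panel_small: loose panel of the same make, 70 (x) x 48 (y) x 9 mm, about 35 g, at the board's other end; origin at the centre of the underside, z out of the painted face; tips in the same way
- panel_big_c (a point): centre of the big panel; seated in its rack it is at x 46, z 55 mm in the rack's frame
- panel_small_c (a point): centre of the small panel; seated in its rack it is at x 50, z 47 mm in the rack's frame
- jar: bystander: squat closed glass jar, 44 mm diameter, 58 mm tall, on the near middle of the board; origin at the centre of its base
- ink: bystander: small amber ink bottle, 26 mm diameter, 50 mm tall, at one far corner of the board; origin at the centre of its base
- pot: bystander: little white pot, 32 mm diameter, 22 mm tall, at the other far corner of the board; origin at the centre of its base
Mind the look-alikes: they are no part of the job. What is shaped like the panel_small but purple is not meant. Leave any turquoise look-alike of the rack_wide alone.

How it is judged:
By the outcome, as a careful person would: the job done as asked, in the order asked, and still so for the second after the job is handed in, with the robot touching nothing.
It also fails if it takes over 70 s, if anything falls off the work surface, if the arm or the gripper's body presses on something with over 40 N, if the wrist force passes 120 N, or if a joint passes its speed limit or range.

ROBOT

A 6-joint arm with a two-finger parallel gripper is mounted at the origin on the work surface. World frame = base frame: x ahead of the robot, y to its left, z up, the work surface at z = 0. Lengths are in m, angles in degrees, forces in N, time in s.
With the tool pointing down it reaches from about 0.3 to 0.75 m from the base axis. Payload 8.5 kg.
Tool frame: the origin (TCP) lies midway between the tips of the shut fingers; the grasp point (between the pads) lies 19 mm behind it (env.pinch_z is the z of the grasp point in the tool frame, in m); z points along the fingers, y is the line along which they close (so a half turn about z gives the same grasp; the last joint's range is limited). The gripper opens to 85 mm and grips with 20 to 120 N. Pads are 22 mm wide; open, the fingers measure 114 mm over their backs; the gripper's body (76 mm by 85 mm) begins 54 mm behind the grasp point. The pads swing forward as they close: fully open they stand 13 mm farther back than shut.
Start: joints at [-84.07, 21.807, 74.336, -0, 83.858, -12.336], TCP at [0.172, -0.522, 0.207] pointing down, gripper open.
Joint ranges: [-178.18, 178.18], [-50.72, 133.34], [12.68, 142.11], [-81.47, 261.47], [9.98, 163.14], [-165.26, 165.26]. Speed limits (degrees/s): [136.94, 136.94, 180, 180, 180, 180].

INTERFACE

Orientations are given as a 3x3 rotation matrix whose columns are the frame's x, y, z axes.
In Python, from rig import env gives the robot as it stands.
- The arm moves only by the tool arm_command, never from a script. Its argument "deltas" is a list of rows, each an object of numbers: "rx", "ry", "rz": the turn, a rotation vector about the tool's x, y, z in rad; "dx", "dy", "dz": the shift along the tool's x, y, z in m; "fingers": the finger opening in m, from 0 to 0.0854. In form: [{"rx": .., "ry": .., "rz": .., "dx": .., "dy": .., "dz": .., "fingers": ..}, ...]. A call has 1 to 12 rows; each row shifts and turns the commanded pose from where the row before left it, along the tool's axes as they then stand; what a row does not reach is not made up. A row lasts 1/10 s, in which the tool goes at most 50 mm and 8.59 degrees, less where a joint would pass 70% of its speed; a pose out of reach is approached as far as the arm can. A call is refused whole if a number of a shift passes 0.05 or a number of a turn 0.15, either way. A call with a gripper value outside its range is refused whole. The fingers move at their own pace and stop on an object; "squeeze" is the grip in N (left out, the last holds). Time passes only in rows, so rows that do not move let the fingers close. It gives the time, the measured TCP pose, the force, the opening and the grip force at its end, in the units of the state.
- env.observe(): the state, without advancing time (a new reading comes with each control period).
- env.get_image(name): name is "scene" or "top" or "wrist"; returns a dict with "color" (400x640x3 uint8, blue, green, red), "camera_matrix" (3x3 intrinsics, pixels), "eye" and "orientation" of the camera in the world. Camera axes: x right, y up, looking along -z (the intrinsics and any distortion apply to the point x, -y, -z); pixel columns grow to the right and rows downward; lengths in m; the calibration is good to about 2 mm. A picture is of the moment at which its call begins. There is no depth.
- env.close_job(): hands the job in; it is judged then, once.
Trained networks look in a picture, given as the dict that the camera call returned (one of the last four; its "shot" number tells which), for a name from the list of things; names that differ only in an ending like _2 or _b are one class to them, and where a whole thing is asked for, a point or a joint stands for the part that bears it (a point fixed in the world has none). Each returns a list of dicts, best first, with "p" (0 to 1); they miss things now and then, are a little off and sometimes report something else, mostly with a low value. They report only what shows in the picture. A call takes as long as a camera call. They do not tell look-alikes from the thing itself.
- env.look_for(query, picture): "box" ([left, top, right, bottom] in pixels, round what is visible of it).
- env.tip_of(query, picture): "location" ([column, row] in pixels: a listed point, or the origin of a listed thing).
The state is a dict: "time_s": time; "q": joint angles; "qvel": joint speeds; "joint_efforts": joint torques, N m; "position": TCP position; "tool_rot": TCP orientation; "ft_force": force on the tool from outside, world axes, zero at the start; "wrist_torque": the same for the moment, N m; "grip_width": finger opening in m; "gripper_force": force on a finger pad.
Only numpy, scipy, OpenCV 4.12 (cv2) and the standard library are available. Lean on these libraries where they do the work, as an engineer would, in place of code of your own. Each camera call takes 0.05 s, during which the arm holds its last target. There are 200 camera calls.

## Working session

There is one attempt and no reset: what is moved stays moved. The work goes in short steps, Python scripts to look and compute and a tool call to move; the robot and the scene stay as the last step left them, time stands still between calls to the robot, and variables do not carry over. Pictures are saved under pics/ and viewed, at most 10 in all, crops included, and the job is handed in when it is done.

Besides the shell and the picture viewer there is one more tool, called after "Call:" in YAML: its name, and indented under it one key for each argument. arm_command: Moves the arm, as the interface text tells. Its arguments: {"type":"object","properties":{"deltas":{"type":"array"},"squeeze":{"type":"number"}},"required":["deltas"]}

```bash
ls; mkdir -p pics; python3 - <<'E'
from rig import env
import cv2
for n in("top","scene"):
    p=env.get_image(n); cv2.imwrite(f"pics/{n}0.png",p["color"]); print(n,p["camera_matrix"],p["eye"],p["orientation"],[k for k in p])
    for q in("board","rack_wide","rack_narrow","panel_big","panel_small","jar","ink","pot"):
        print(q,[(round(d["p"],2),[int(v) for v in d["location"]]) for d in env.tip_of(q,p)[:3]])
print(env.observe(), env.pinch_z)
E
```

```text
pics
top [[377.42454768   0.         318.59033911]
 [  0.         377.42454768 198.86141299]
 [  0.           0.           1.        ]] [ 0.42517234 -0.02050571  1.00614677] [[-0.01010631  0.9837438  -0.17929303]
 [-0.9997546  -0.01347533 -0.01758264]
 [-0.01971284  0.17907133  0.98363858]] ['color', 'camera_matrix', 'eye', 'orientation', 'shot']
board [(0.81, [310, 231]), (0.48, [277, 200]), (0.4, [371, 211])]
rack_wide [(0.84, [318, 193]), (0.64, [455, 186])]
rack_narrow [(0.66, [277, 199])]
panel_big [(0.93, [372, 213]), (0.84, [372, 209])]
panel_small [(0.93, [184, 249]), (0.8, [220, 187]), (0.78, [240, 245])]
jar [(0.62, [324, 254]), (0.4, [268, 181])]
ink [(0.46, [389, 175]), (0.4, [237, 244])]
pot [(0.52, [202, 221])]
scene [[382.44910228   0.         319.89987366]
 [  0.         382.44910228 197.5016682 ]
 [  0.           0.           1.        ]] [1.22199602 0.13497967 0.6665746 ] [[-0.22314303 -0.61491384  0.75636509]
 [ 0.97454538 -0.15795743  0.15909354]
 [ 0.02164466  0.77261272  0.63450854]] ['color', 'camera_matrix', 'eye', 'orientation', 'shot']
board [(0.91, [337, 22
[... 447 characters left out ...]
, -1.23371168e+01]), 'qvel': array([ 0.03156916,  0.00811523,  0.07069312,  0.00428686,  0.03788019,
       -0.05323546]), 'joint_efforts': array([ 1.05118201e-03, -4.48318577e+01, -2.31456721e+01, -9.33662636e-05,
        6.40358794e-04,  6.79336608e-06]), 'position': array([ 0.17238652, -0.52226658,  0.20691393]), 'tool_rot': array([[ 9.49604934e-01,  3.13449309e-01,  1.37039084e-05],
       [ 3.13449309e-01, -9.49604933e-01,  3.71055824e-05],
       [ 2.46440182e-05, -3.09401635e-05, -9.99999999e-01]]), 'ft_force': array([-0.7121069 , -0.01996927,  0.67148028]), 'wrist_torque': array([ 0.05326879, -0.0544772 , -0.07353054]), 'gripper_force': 0.0, 'grip_width': 0.08551112968984677} -0.0187
```

View pics/top0.png

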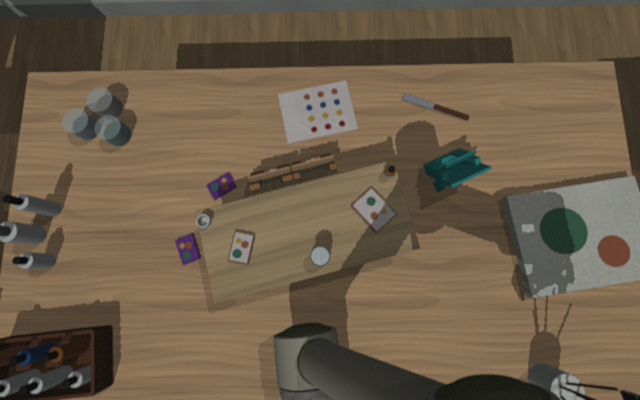

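View pics/scene0.png

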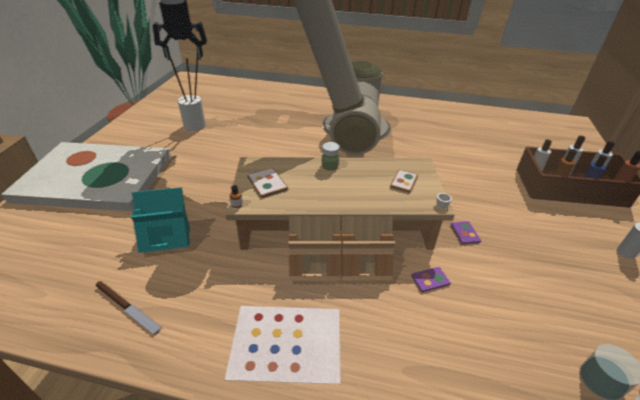

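Top picture: the big panel is the white one at (374,208), the small one is white at (241,247). The purple look-alikes are at (222,186) and (188,249), and the turquoise rack at (457,170) is a decoy. The true racks are at (262–335,170) in top and at (315,255)/(368,255) in scene. I'll check these choices in close crops.

```bash
python3 - <<'E'
import cv2
t=cv2.imread("pics/top0.png")[140:315,170:430]; cv2.imwrite("pics/tc.png",cv2.resize(t,None,fx=3,fy=3,interpolation=2))
t=cv2.imread("pics/scene0.png")[140:290,220:460]; cv2.imwrite("pics/sc.png",cv2.resize(t,None,fx=3.3,fy=3.3,interpolation=2))
E
```

```text
(no output)
```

View pics/tc.png

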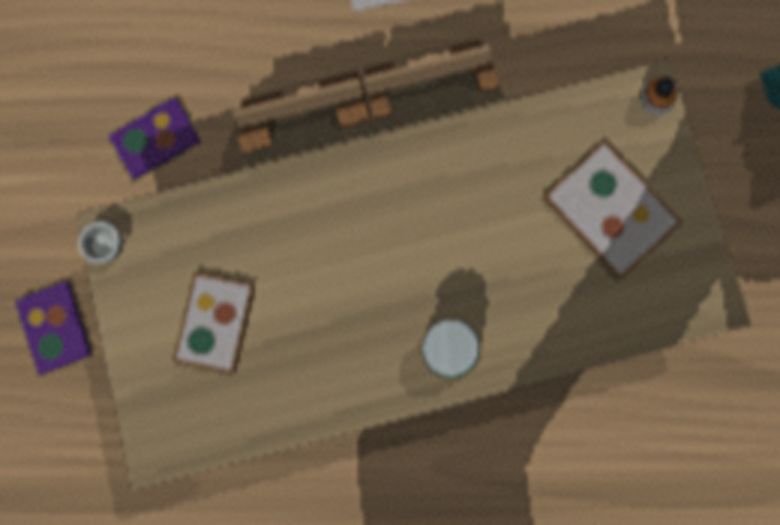

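View pics/sc.png

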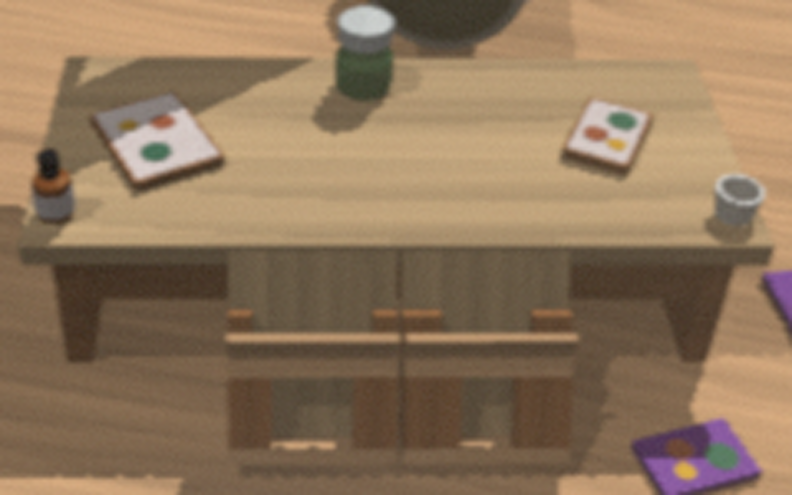

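Crops: wide slot is the scene-left rack (opening crop x 252–373) and narrow is the scene-right one (441–532). That puts the wide rack on the top-view right (board −y), the same side as the big panel, and the narrow one with the small panel. Next I'll fit the poses.

```bash
cat >h.py <<'E'
import numpy as np, cv2
from scipy.optimize import least_squares
def proj(P,c):
    d=(np.atleast_2d(P)-c["eye"])@np.array(c["orientation"]); K=np.array(c["camera_matrix"])
    return np.c_[K[0,0]*d[:,0]/-d[:,2]+K[0,2],K[1,1]*-d[:,1]/-d[:,2]+K[1,2]]
def unproj(uv,c,z):
    K=np.array(c["camera_matrix"]); uv=np.atleast_2d(uv).astype(float)
    d=np.c_[(uv[:,0]-K[0,2])/K[0,0],-(uv[:,1]-K[1,2])/K[1,1],-np.ones(len(uv))]@np.array(c["orientation"]).T
    e=np.array(c["eye"]); return e+d*((z-e[2])/d[:,2])[:,None]
def R2(a): return np.array([[np.cos(a),-np.sin(a)],[np.sin(a),np.cos(a)]])
def fit(loc,z,obs,x0):
    """loc Nx2 corners; obs list of (cam, uv Nx2 or nan)"""
    f=lambda p:np.nan_to_num(np.concatenate([(proj(np.c_[np.array(loc)@R2(p[2]).T+p[:2],np.full(len(loc),z)],c)-uv).ravel() for c,uv in obs]))
    r=least_squares(f,x0,loss="soft_l1"); return r.x,f(r.x)
E
python3 - <<'E'
from rig import env
from h import *
T=env.get_image("top");S=env.get_image("scene")
tc=lambda a:np.array(a,float)/3+[170,140]
sc=lambda a:np.array(a,float)/3.3+[220,140]
n=np.nan
b,r=fit([[.1,.245],[.1,-.245],[-.12,.245],[-.12,-.245]],.125,[(T,tc([[78,212],[648,67],[133,488],[728,330]])),(S,sc([[770,248],[22,248],[695,62],[68,58]]))],[.45,0,.1])
print("board",b,np.degrees(b[2]),r.round(1))
def pan(name,L,W,uv,uvs):
    w=unproj(tc(uv),T,.134)[:,:2]; w2=unproj(sc(uvs),S,.134)[:,:2]
    for w in(w,w2):
        c=w.mean(0); (cx,s,a)=cv2.minAreaRect((w*1000).astype(np.float32)); print(name,"world",c,"size",s,a,"board",((c-b[:2])@R2(b[2])).round(4))
        print("  edges",[(round(np.hypot(*(w[(i+1)%4]-w[i])),4),round(np.degrees(np.arctan2(*(w[(i+1)%4]-w[i])[::-1])-b[2]),1)) for i in range(4)])
pan("big",88,66,[(603,139),(681,221),(621,277),(545,195)],[(93,120),(172,95),(222,157),(137,184)])
pan("small",70,48,[(198,269),(255,281),(235,373),(175,362)],[(593,98),(652,108),(628,171),(563,154)])
for nm,p,z in(("jar",tc([[451,348]]),.183),("ink",tc([[664,87]]),.175),("pot",tc([[100,242]]),.147)):
    w=unproj(p,T,z)[0,:2]; print(nm,w,(w-b[:2])@R2(b[2]))
E
```

```text
board [0.52295406 0.03223116 0.24074037] 13.793406916359315 [-3.  -0.1  5.7 -2.3 -3.1  0.6  6.  -0.9  2.5 -0.1 -1.4 -1.4  0.5 -0.8
 -0.2 -1.5]
big world [ 0.55788417 -0.13409032] size (88.07022857666016, 64.28376007080078) 41.3919677734375 board [-0.0057 -0.1699]
  edges [(np.float64(0.0877), np.float64(-152.4)), (np.float64(0.0643), np.float64(118.0)), (np.float64(0.0859), np.float64(27.5)), (np.float64(0.0641), np.float64(-60.5))]
big world [ 0.56172911 -0.12863102] size (83.23855590820312, 62.54667282104492) 42.33474349975586 board [-0.0007 -0.1655]
  edges [(np.float64(0.0619), np.float64(120.6)), (np.float64(0.0832), np.float64(28.7)), (np.float64(0.0625), np.float64(-61.5)), (np.float64(0.081), np.float64(-151.8))]
small world [0.47384904 0.17295684] size (47.006805419921875, 72.66316223144531) 77.62899780273438 board [-0.0141  0.1484]
  edges [(np.float64(0.0456), np.float64(-116.2)), (np.float64(0.0713), np.float64(155.0)), (np.float64(0.047), np.float64(65.5)), (np.float64(0.0727), np.float64(-26.2))]
small world [0.47449104 0.17936311] size (45.57527542114258, 80.80905151367188) 79.9427261352539 board [-0.012   0.1544]
  edges [(np.float64(0.0428), np.float64(73.8)), (np.float64(0.0808), np.float64(-23.6)), (np.float64(0.0456), np.float64(-113.9)), (np.float64(0.0752), np.float64(154.0))]
jar [ 0.44985979 -0.00828628] [-0.0806466  -0.02192173]
ink [ 0.6430875  -0.17095143] [ 0.06822586 -0.22596557]
pot [0.53434761 0.2609566 ] [0.06559809 0.21941292]
```

```bash
python3 - <<'E'
from rig import env
from h import *
T=env.get_image("top");S=env.get_image("scene")
tc=lambda a:np.array(a,float)/3+[170,140]
sc=lambda a:np.array(a,float)/3.3+[220,140]
n=np.nan
loc=[[.1,.245],[.1,-.245],[-.12,.245],[-.12,-.245],[.1,0],[.1,.108],[.1,-.108]]
Tu=tc([[78,212],[n,n],[133,488],[748,327],[n,n],[237,170],[502,103]]);Su=sc([[770,248],[22,248],[695,62],[68,58],[399,250],[572,250],[228,250]])
for o in([(T,Tu)],[(S,Su)],[(T,Tu),(S,Su)]):
    b,r=fit(loc,.125,o,[.45,0,.1]); print("board",b.round(4),np.degrees(b[2]).round(2),r.round(1))
np.save("b.npy",b)
w=[[0.5579,-.1341],[.5617,-.1286],[.4738,.173],[.4745,.1794]]
print(((np.array(w)-b[:2])@R2(b[2])).round(4))
E
```

```text
board [0.523  0.0293 0.2429] 13.91 [-1.8  0.1  0.   0.  -1.6  0.8  0.7 -0.2  0.   0.   1.3 -0.3  0.5 -0.4]
board [0.5266 0.0323 0.2457] 14.08 [ 2.7  0.6 -1.9  0.1  0.2 -0.4 -1.  -0.4  0.5 -0.3 -1.2 -0.1  1.1 -0.4]
board [0.5245 0.031  0.2444] 14.0 [-2.6 -0.4  0.   0.  -2.2  0.3 -0.1 -1.   0.   0.   0.5 -0.8 -0.3 -1.1
  2.  -0.  -2.1 -0.8 -0.3 -0.8 -1.1 -1.   0.  -1.  -1.8 -0.8  0.8 -1.2]
[[-0.0075 -0.1683]
 [-0.0025 -0.1639]
 [-0.0148  0.15  ]
 [-0.0126  0.1561]]
```

Call:
arm_command:
  deltas:
    - {"rz": -0.136}
    - {"rz": -0.136}
    - {"rz": -0.137}
    - {"dx": 0.044}
    - {"dx": 0.044}
    - {"dx": 0.044}
    - {"dx": 0.044}
    - {"dx": 0.044}
    - {"dx": 0.044}
    - {"dx": 0.044}
    - {"dx": 0.044}
    - {"dx": 0.044}
  squeeze: 25

```text
invalid input
```

Call:
arm_command:
  deltas:
    - {"dx": 0.04,"dy": -0.012}
    - {"dx": 0.04,"dy": -0.012}
    - {"dx": 0.04,"dy": -0.011}
    - {}
    - {}
    - {}

```text
invalid input
```

```bash
python3 - <<'E'
from rig import env
from h import *
s=env.observe(); print(s["position"],s["tool_rot"])
p=env.get_image("wrist"); b=np.load("b.npy")
im=p["color"].copy()
c=np.array([[.044,.033],[.044,-.033],[-.044,-.033],[-.044,.033]])@R2(np.radians(41.7)).T+[.559,-.132]
uv=proj(np.c_[c,np.full(4,.134)],p); cv2.polylines(im,[uv.astype(np.int32)],1,(0,0,255))
e=np.array([[.1,-.245],[.1,.245]])@R2(b[2]).T+b[:2]
uv=proj(np.c_[e,[.125]*2],p); cv2.polylines(im,[uv.astype(np.int32)],0,(255,0,0))
cv2.imwrite("pics/w1.png",im)
E
```

```text
[ 0.17235477 -0.5222855   0.20695885] [[ 9.49626766e-01  3.13383159e-01 -2.57285062e-05]
 [ 3.13383157e-01 -9.49626765e-01 -6.89577566e-05]
 [-4.60426777e-05  5.74212508e-05 -9.99999997e-01]]
```

View pics/w1.png

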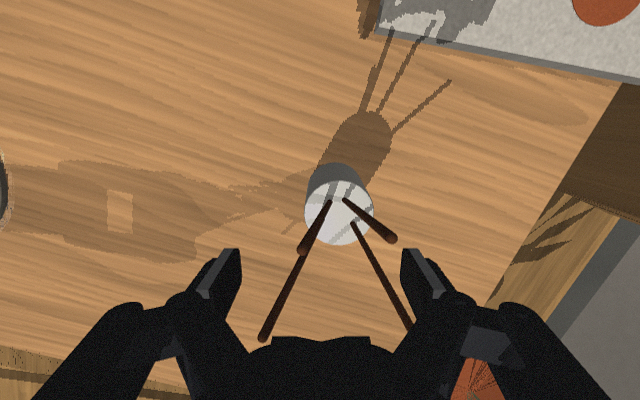

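Wrist picture: this is the start pose, because both moves were refused. A brush pot at (338,212) has brushes rising close to the gripper, so I'll go straight up first, giving every field in each row.

Call:
arm_command:
  deltas:
    - {"rx": 0,"ry": 0,"rz": 0,"dx": 0,"dy": 0,"dz": -0.04,"fingers": 0.085}
    - {"rx": 0,"ry": 0,"rz": 0,"dx": 0,"dy": 0,"dz": -0.04,"fingers": 0.085}
    - {"rx": 0,"ry": 0,"rz": -0.136,"dx": 0,"dy": 0,"dz": -0.04,"fingers": 0.085}
    - {"rx": 0,"ry": 0,"rz": -0.136,"dx": 0,"dy": 0,"dz": 0,"fingers": 0.085}
    - {"rx": 0,"ry": 0,"rz": -0.137,"dx": 0,"dy": 0,"dz": 0,"fingers": 0.085}
  squeeze: 25

```text
time_s: 1.65
position: [0.1724, -0.5225, 0.3281]
tool_rot: [[0.743, 0.669, 0.0], [0.669, -0.743, -0.003], [-0.001, 0.002, -1.0]]
ft_force: [-0.6, 0.2, -0.3]
grip_width: 0.0848
gripper_force: 0.0
```

```bash
python3 - <<'E'
from rig import env
s=env.observe(); print(s["position"],s["tool_rot"][:,0],s["ft_force"])
p=env.get_image("wrist"); print(p["eye"],p["orientation"])
E
```

```text
[ 0.17242315 -0.52249966  0.32811009] [ 0.74288362  0.66941891 -0.00149989] [-0.61495841  0.19585182 -0.31981709]
[ 0.23295573 -0.46998683  0.49549267] [[ 0.66922629  0.70655243  0.23004309]
 [-0.74305485  0.63535382  0.21022608]
 [ 0.00237699 -0.31162346  0.9502027 ]]
```

Call:
arm_command:
  deltas:
    - {"rx": 0,"ry": 0,"rz": 0,"dx": 0.044,"dy": -0.003,"dz": 0,"fingers": 0.085}
    - {"rx": 0,"ry": 0,"rz": 0,"dx": 0.044,"dy": -0.003,"dz": 0,"fingers": 0.085}
    - {"rx": 0,"ry": 0,"rz": 0,"dx": 0.044,"dy": -0.003,"dz": 0,"fingers": 0.085}
    - {"rx": 0,"ry": 0,"rz": 0,"dx": 0.044,"dy": -0.003,"dz": 0,"fingers": 0.085}
    - {"rx": 0,"ry": 0,"rz": 0,"dx": 0.044,"dy": -0.003,"dz": 0,"fingers": 0.085}
    - {"rx": 0,"ry": 0,"rz": 0,"dx": 0.044,"dy": -0.003,"dz": 0,"fingers": 0.085}
    - {"rx": 0,"ry": 0,"rz": 0,"dx": 0.044,"dy": -0.003,"dz": 0,"fingers": 0.085}
    - {"rx": 0,"ry": 0,"rz": 0,"dx": 0.044,"dy": -0.003,"dz": 0,"fingers": 0.085}
    - {"rx": 0,"ry": 0,"rz": 0,"dx": 0.044,"dy": -0.003,"dz": 0,"fingers": 0.085}
    - {"rx": 0,"ry": 0,"rz": 0,"dx": 0.044,"dy": -0.003,"dz": 0,"fingers": 0.085}
    - {"rx": 0,"ry": 0,"rz": 0,"dx": 0.044,"dy": -0.003,"dz": 0,"fingers": 0.085}
    - {"rx": 0,"ry": 0,"rz": 0,"dx": 0.042,"dy": -0.002,"dz": 0,"fingers": 0.085}

```text
time_s: 2.9
position: [0.5429, -0.1445, 0.3269]
tool_rot: [[0.748, 0.663, -0.0], [0.663, -0.748, 0.0], [-0.0, -0.0, -1.0]]
ft_force: [0.5, -1.3, 0.6]
grip_width: 0.0851
gripper_force: 0.0
```

Call:
arm_command:
  deltas:
    - {"rx": 0,"ry": 0,"rz": 0,"dx": 0,"dy": 0,"dz": 0.04,"fingers": 0.085}
    - {"rx": 0,"ry": 0,"rz": 0,"dx": 0,"dy": 0,"dz": 0.04,"fingers": 0.085}
    - {"rx": 0,"ry": 0,"rz": 0,"dx": 0,"dy": 0,"dz": 0.04,"fingers": 0.085}
    - {"rx": 0,"ry": 0,"rz": 0,"dx": 0,"dy": 0,"dz": 0,"fingers": 0.085}
    - {"rx": 0,"ry": 0,"rz": 0,"dx": 0,"dy": 0,"dz": 0,"fingers": 0.085}

```text
time_s: 3.4
position: [0.5422, -0.1465, 0.208]
tool_rot: [[0.748, 0.664, 0.0], [0.664, -0.748, -0.0], [0.0, 0.0, -1.0]]
ft_force: [0.4, 0.1, 0.4]
grip_width: 0.0853
gripper_force: 0.0
```

```bash
python3 - <<'E'
from rig import env
from h import *
s=env.observe(); print(s["position"],s["tool_rot"])
p=env.get_image("wrist"); b=np.load("b.npy")
im=p["color"].copy(); cv2.imwrite("pics/w2raw.png",im)
c=np.array([[.044,.033],[.044,-.033],[-.044,-.033],[-.044,.033]])@R2(np.radians(41.7)).T+[.559,-.132]
uv=proj(np.c_[c,np.full(4,.134)],p); print(uv); cv2.polylines(im,[uv.astype(np.int32)],1,(0,0,255))
e=np.array([[.1,-.245],[.1,.245]])@R2(b[2]).T+b[:2]
uv=proj(np.c_[e,[.125]*2],p); cv2.polylines(im,[uv.astype(np.int32)],0,(255,0,0))
cv2.imwrite("pics/w2.png",im)
E
```

```text
[ 0.54218716 -0.14645744  0.20801988] [[ 7.47603985e-01  6.64144628e-01  4.42359486e-04]
 [ 6.64144745e-01 -7.47603985e-01 -1.97539857e-04]
 [ 1.99514680e-04  4.41472312e-04 -9.99999883e-01]]
[[279.43242357 123.08168205]
 [357.46979106 122.9371765 ]
 [353.76177978 219.17322545]
 [283.87683111 219.30651669]]
```

View pics/w2.png

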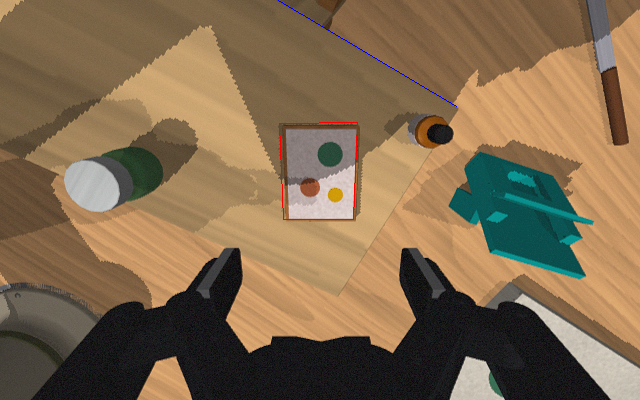

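Wrist picture: the overlay matches the big panel (280–357, 123–219), and the brow line falls on the board edge. Ink is clear at (435,132) and the jar at (95,185). Descending and gripping.

Call:
arm_command:
  deltas:
    - {"rx": 0,"ry": 0,"rz": 0,"dx": 0,"dy": 0,"dz": 0.03,"fingers": 0.085}
    - {"rx": 0,"ry": 0,"rz": 0,"dx": 0,"dy": 0,"dz": 0.03,"fingers": 0.085}
    - {"rx": 0,"ry": 0,"rz": 0,"dx": 0,"dy": 0,"dz": 0.02,"fingers": 0.085}
    - {"rx": 0,"ry": 0,"rz": 0,"dx": 0,"dy": 0,"dz": 0.007,"fingers": 0.085}
    - {"rx": 0,"ry": 0,"rz": 0,"dx": 0,"dy": 0,"dz": 0,"fingers": 0.085}
    - {"rx": 0,"ry": 0,"rz": 0,"dx": 0,"dy": 0,"dz": 0,"fingers": 0.055}
    - {"rx": 0,"ry": 0,"rz": 0,"dx": 0,"dy": 0,"dz": 0,"fingers": 0.055}
    - {"rx": 0,"ry": 0,"rz": 0,"dx": 0,"dy": 0,"dz": 0,"fingers": 0.055}
    - {"rx": 0,"ry": 0,"rz": 0,"dx": 0,"dy": 0,"dz": 0,"fingers": 0.055}
    - {"rx": 0,"ry": 0,"rz": 0,"dx": 0,"dy": 0,"dz": 0,"fingers": 0.055}
  squeeze: 25

```text
time_s: 4.45
position: [0.5419, -0.1463, 0.1202]
tool_rot: [[0.747, 0.665, 0.0], [0.665, -0.747, -0.0], [0.0, 0.0, -1.0]]
ft_force: [0.4, -0.2, -0.4]
grip_width: 0.0553
gripper_force: 0.0
```

```bash
python3 - <<'E'
from rig import env
from h import *
p=env.get_image("wrist"); q=env.get_image("scene")["color"][100:280,180:340]
a=cv2.resize(p["color"],(480,300)); b=cv2.resize(q,(320,360),interpolation=2)
im=np.zeros((360,800,3),np.uint8); im[:300,:480]=a; im[:,480:]=b; cv2.imwrite("pics/w3.png",im)
E
```

```text
(no output)
```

View pics/w3.png

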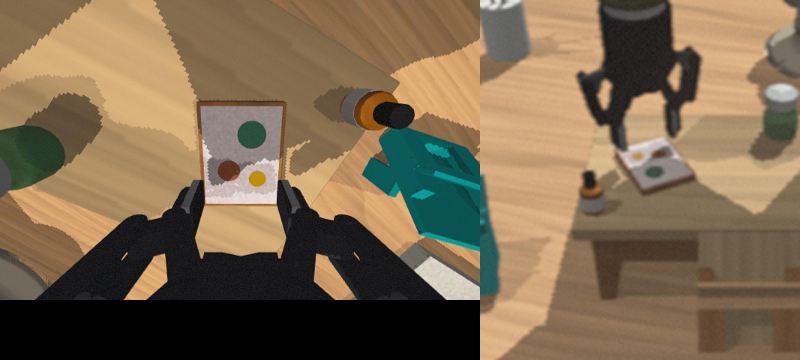

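```bash
python3 - <<'E'
from rig import env
from h import *
s=env.observe(); p=env.get_image("wrist"); R=s["tool_rot"];t=s["position"]
for z in(0,-.01,-.02,-.04):
  print(z,[(proj(t+R@[x,y,z],p)[0]*.75).round(0).tolist() for x in(.011,-.011) for y in(-.0277,.0277)])
c=np.array([[.044,.033],[.044,-.033],[-.044,-.033],[-.044,.033]])@R2(np.radians(41.7)).T+[.559,-.132]
print((proj(np.c_[c,np.full(4,.134)],p)*.75).round(0))
E
```

```text
0 [[206.0, 163.0], [270.0, 163.0], [208.0, 185.0], [269.0, 185.0]]
-0.01 [[204.0, 167.0], [272.0, 167.0], [206.0, 191.0], [270.0, 191.0]]
-0.02 [[202.0, 172.0], [273.0, 172.0], [204.0, 197.0], [272.0, 197.0]]
-0.04 [[197.0, 185.0], [278.0, 185.0], [199.0, 212.0], [276.0, 212.0]]
[[193.  99.]
 [284.  99.]
 [278. 204.]
 [200. 204.]]
```

```bash
python3 - <<'E'
from rig import env
from h import *
s=env.observe(); p=env.get_image("scene"); R=s["tool_rot"];t=s["position"]
im=p["color"].copy()
f=lambda P:((proj(P,p)[0]-[200,120])*8).astype(int)
z=cv2.resize(im[120:195,200:300],None,fx=8,fy=8,interpolation=2)
for zz,c in((0,(0,0,255)),(-.01,(0,255,0)),(-.02,(255,0,0)),(-.03,(0,255,255))):
  for y in(-.0277,.0277):
    cv2.line(z,tuple(f(t+R@[.011,y,zz]).tolist()),tuple(f(t+R@[-.011,y,zz]).tolist()),c,2)
cv2.imwrite("pics/s4.png",z)
E
```

```text
(no output)
```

View pics/s4.png

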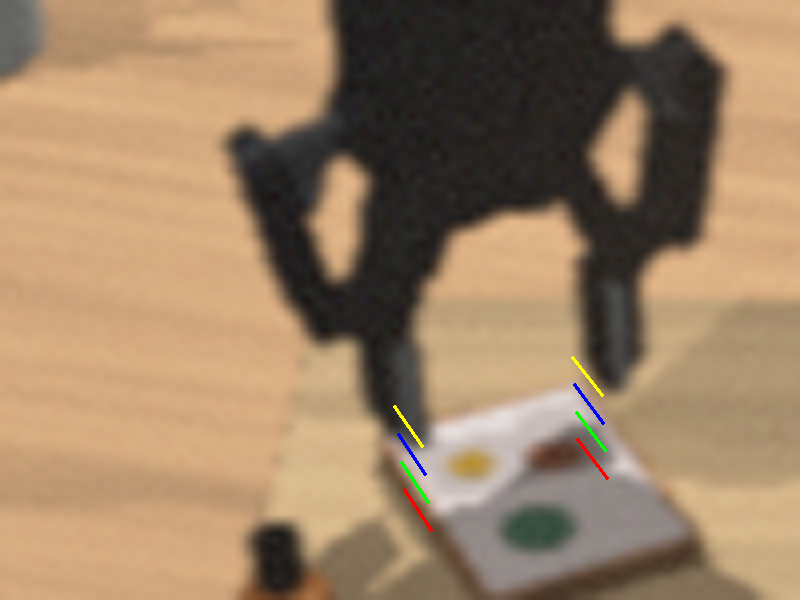

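The fingertips sit about 28 mm behind the TCP, above the rear corners of the panel (scene-crop tips at (415,435) and (612,385)). The panel is untouched. I'll reopen, go lower with a watch on the force, and close again.

Call:
arm_command:
  deltas:
    - {"rx": 0,"ry": 0,"rz": 0,"dx": 0,"dy": 0,"dz": 0,"fingers": 0.085}
    - {"rx": 0,"ry": 0,"rz": 0,"dx": 0,"dy": 0,"dz": 0,"fingers": 0.085}
    - {"rx": 0,"ry": 0,"rz": 0,"dx": 0,"dy": 0,"dz": 0,"fingers": 0.085}
    - {"rx": 0,"ry": 0,"rz": 0,"dx": 0,"dy": 0,"dz": 0,"fingers": 0.085}
    - {"rx": 0,"ry": 0,"rz": 0,"dx": 0,"dy": 0,"dz": 0.006,"fingers": 0.085}
    - {"rx": 0,"ry": 0,"rz": 0,"dx": 0,"dy": 0,"dz": 0.006,"fingers": 0.085}
    - {"rx": 0,"ry": 0,"rz": 0,"dx": 0,"dy": 0,"dz": 0.003,"fingers": 0.085}
    - {"rx": 0,"ry": 0,"rz": 0,"dx": 0,"dy": 0,"dz": 0,"fingers": 0.085}

```text
time_s: 5.45
position: [0.5415, -0.1461, 0.1042]
tool_rot: [[0.747, 0.665, -0.001], [0.665, -0.747, 0.001], [-0.001, -0.001, -1.0]]
ft_force: [0.2, -0.0, 0.4]
grip_width: 0.0852
gripper_force: 0.0
```

Call:
arm_command:
  deltas:
    - {"rx": 0,"ry": 0,"rz": 0,"dx": 0,"dy": 0,"dz": 0,"fingers": 0.055}
    - {"rx": 0,"ry": 0,"rz": 0,"dx": 0,"dy": 0,"dz": 0,"fingers": 0.055}
    - {"rx": 0,"ry": 0,"rz": 0,"dx": 0,"dy": 0,"dz": 0,"fingers": 0.055}
    - {"rx": 0,"ry": 0,"rz": 0,"dx": 0,"dy": 0,"dz": 0,"fingers": 0.055}
    - {"rx": 0,"ry": 0,"rz": 0,"dx": 0,"dy": 0,"dz": 0,"fingers": 0.055}

```text
time_s: 5.95
position: [0.5421, -0.1463, 0.1056]
tool_rot: [[0.747, 0.665, 0.001], [0.665, -0.747, -0.0], [0.001, 0.001, -1.0]]
ft_force: [-1.2, -0.5, 7.0]
grip_width: 0.0551
gripper_force: 2.9
```

Call:
arm_command:
  deltas:
    - {"rx": 0,"ry": 0,"rz": 0,"dx": 0,"dy": 0,"dz": 0,"fingers": 0.085}
    - {"rx": 0,"ry": 0,"rz": 0,"dx": 0,"dy": 0,"dz": 0,"fingers": 0.085}
    - {"rx": 0,"ry": 0,"rz": 0,"dx": 0,"dy": 0,"dz": 0,"fingers": 0.085}
    - {"rx": 0,"ry": 0,"rz": 0,"dx": 0,"dy": 0,"dz": 0,"fingers": 0.085}
    - {"rx": 0,"ry": 0,"rz": 0,"dx": 0,"dy": 0,"dz": 0.004,"fingers": 0.085}
    - {"rx": 0,"ry": 0,"rz": 0,"dx": 0,"dy": 0,"dz": 0.004,"fingers": 0.085}
    - {"rx": 0,"ry": 0,"rz": 0,"dx": 0,"dy": 0,"dz": 0,"fingers": 0.085}

```text
time_s: 6.65
position: [0.5415, -0.146, 0.0961]
tool_rot: [[0.747, 0.665, -0.001], [0.665, -0.747, 0.001], [-0.001, -0.001, -1.0]]
ft_force: [0.7, -0.5, 0.7]
grip_width: 0.0849
gripper_force: 0.0
```

Call:
arm_command:
  deltas:
    - {"rx": 0,"ry": 0,"rz": 0,"dx": 0,"dy": 0,"dz": 0,"fingers": 0.06}
    - {"rx": 0,"ry": 0,"rz": 0,"dx": 0,"dy": 0,"dz": 0,"fingers": 0.06}
    - {"rx": 0,"ry": 0,"rz": 0,"dx": 0,"dy": 0,"dz": 0,"fingers": 0.06}
    - {"rx": 0,"ry": 0,"rz": 0,"dx": 0,"dy": 0,"dz": 0,"fingers": 0.06}
    - {"rx": 0,"ry": 0,"rz": 0,"dx": 0,"dy": 0,"dz": 0,"fingers": 0.06}

```text
time_s: 7.15
position: [0.5419, -0.1463, 0.0971]
tool_rot: [[0.747, 0.665, 0.0], [0.665, -0.747, -0.0], [0.0, 0.0, -1.0]]
ft_force: [0.3, 0.5, 2.0]
grip_width: 0.0652
gripper_force: 28.0
```

Call:
arm_command:
  deltas:
    - {"rx": 0,"ry": 0,"rz": 0.121,"dx": 0,"dy": 0,"dz": 0,"fingers": 0.06}
    - {"rx": 0,"ry": 0,"rz": 0.121,"dx": 0,"dy": 0,"dz": 0,"fingers": 0.06}
    - {"rx": 0,"ry": 0,"rz": 0.121,"dx": 0,"dy": 0,"dz": 0,"fingers": 0.06}
    - {"rx": 0,"ry": 0,"rz": 0.12,"dx": 0,"dy": 0,"dz": 0,"fingers": 0.06}
    - {"rx": 0,"ry": 0,"rz": 0,"dx": 0,"dy": -0.02,"dz": 0,"fingers": 0.06}
    - {"rx": 0,"ry": 0,"rz": 0,"dx": 0,"dy": -0.02,"dz": 0,"fingers": 0.06}
    - {"rx": 0,"ry": 0,"rz": 0,"dx": 0.02,"dy": -0.02,"dz": 0,"fingers": 0.06}
    - {"rx": 0,"ry": 0,"rz": 0,"dx": 0.02,"dy": -0.02,"dz": 0,"fingers": 0.06}
    - {"rx": 0,"ry": 0,"rz": 0,"dx": 0.02,"dy": -0.02,"dz": 0,"fingers": 0.06}
    - {"rx": 0,"ry": 0,"rz": 0,"dx": 0,"dy": -0.02,"dz": 0,"fingers": 0.06}
    - {"rx": 0,"ry": 0,"rz": 0,"dx": 0,"dy": 0,"dz": 0,"fingers": 0.06}
    - {"rx": 0,"ry": 0,"rz": 0,"dx": 0,"dy": 0,"dz": 0,"fingers": 0.06}

```text
time_s: 8.35
position: [0.5705, -0.0143, 0.0971]
tool_rot: [[0.97, 0.245, -0.0], [0.245, -0.97, 0.001], [-0.0, -0.001, -1.0]]
ft_force: [0.4, 2.4, 4.6]
grip_width: 0.065
gripper_force: 28.2
```

```bash
python3 - <<'E'
from rig import env
from h import *
s=env.observe(); b=np.load("b.npy"); print(((s["position"][:2]-b[:2])@R2(b[2])).round(4),s["grip_width"],s["ft_force"])
p=env.get_image("wrist"); im=p["color"].copy()
L=lambda a,z,c:cv2.polylines(im,[proj(np.c_[np.array(a)@R2(b[2]).T+b[:2],z],p).astype(np.int32)],0,c)
L([[.1,-.2],[.1,.2]],[.125]*2,(255,0,0))
for y in(-.108,0,-.056,.108): L([[.1,y],[.141,y]],[.125,.07],(0,255,0))
c=(s["position"][:2]-b[:2])@R2(b[2])+[.022,0]
L(c+np.array([[.044,.033],[.044,-.033],[-.044,-.033],[-.044,.033]]),[.134]*4,(0,0,255))
cv2.imwrite("pics/w5.png",im)
E
```

```text
[ 0.0337 -0.0551] 0.06497455303647745 [0.38798313 2.35995027 4.59736035]
```

View pics/w5.png

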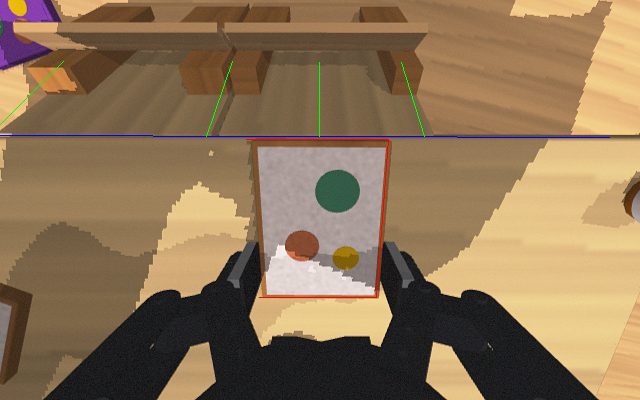

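Wrist picture: the panel is held square, front edge at row 140 against the brow at row 136. The wide rack's chute appears to sit about 8 px (4 mm) right of prediction: edge at 432 vs 424, cheeks' inner edges at about 260 and 395. I'll check that numerically.

```bash
python3 - <<'E'
from rig import env
from h import *
s=env.observe(); b=np.load("b.npy"); p=env.get_image("wrist"); im=p["color"]
g=cv2.GaussianBlur(cv2.cvtColor(im,cv2.COLOR_BGR2GRAY),(0,0),1).astype(int)
for r in(60,70,80,88,110,128):
    d=g[r,2:]-g[r,:-2]; print(r,[(i+1,int(d[i])) for i in range(180,460) if abs(d[i])>9 and abs(d[i])==max(abs(d[max(0,i-3):i+4]))])
# cheek top at 26mm up slope from mouth; face profile
P=lambda x,y,z:(proj(np.r_[np.array([.1+x,y])@R2(b[2]).T+b[:2],z],p)[0]).round(1).tolist()
u=np.array([.5,-np.sqrt(3)/2]);m=np.array([.041,.07])
# mouth point on centre of slot; chute face below by 8mm; cheeks begin 26 mm up
for sl in(-.026,0):
  q=m+u*sl
  for n in(-.008,.008):
    w=q+n*np.array([np.sqrt(3)/2,.5]); print(sl,n,[P(w[0],y,w[1]) for y in(-.017,-.056,-.095)])
print([P(0,y,.125) for y in(-.002,-.108)],[P(.02,y,.125-.02*1.732) for y in(-.002,-.108)])
print(g[88,240:275:2],g[88,380:420:2],g[128,415:445:2])
E
```

```text
60 [(269, 15), (378, -17), (392, 12), (418, 28)]
70 [(220, -17), (227, 12), (254, -15), (255, -15), (266, 20), (381, -18), (394, 16), (421, 32)]
80 [(223, -16), (230, 13), (263, 19), (385, -17), (392, 13), (418, 37)]
88 [(225, -15), (231, 13), (261, 19), (379, -12), (387, -19), (391, 18), (416, 27)]
110 [(219, -13), (227, 15), (422, 15)]
128 [(211, -13), (219, 15), (220, 15)]
-0.026 -0.008 [[253.3, 94.1], [318.5, 94.2], [383.7, 94.2]]
-0.026 0.008 [[248.1, 66.9], [318.4, 67.0], [388.6, 67.1]]
0 -0.008 [[259.7, 74.5], [318.7, 74.6], [377.7, 74.7]]
0 0.008 [[255.5, 48.7], [318.6, 48.8], [381.7, 48.9]]
[[209.2, 136.3], [422.8, 136.5]] [[227.4, 95.8], [406.2, 96.1]]
[ 86  86  86  87  85  87  87  86  84  71  74  93  98 101 103 103 102 101] [ 94  90  88  85  66  66  84  87  87  86  86  87  85  86  86  86  87  87
 103 127] [102 102 101 101 102 103 105 109 117 119 118 118 118 119 118]
```

The chute's real centre is about 3.5 mm towards tool +y. Shift by that, push over the brow and release.

Call:
arm_command:
  deltas:
    - {"rx": 0,"ry": 0,"rz": 0,"dx": 0,"dy": 0.0035,"dz": 0,"fingers": 0.06}
    - {"rx": 0,"ry": 0,"rz": 0,"dx": 0.011,"dy": 0,"dz": 0,"fingers": 0.06}
    - {"rx": 0,"ry": 0,"rz": 0,"dx": 0.011,"dy": 0,"dz": 0,"fingers": 0.06}
    - {"rx": 0,"ry": 0,"rz": 0,"dx": 0.011,"dy": 0,"dz": 0,"fingers": 0.06}
    - {"rx": 0,"ry": 0,"rz": 0,"dx": 0.011,"dy": 0,"dz": 0,"fingers": 0.06}
    - {"rx": 0,"ry": 0,"rz": 0,"dx": 0.01,"dy": 0,"dz": 0,"fingers": 0.06}
    - {"rx": 0,"ry": 0,"rz": 0,"dx": 0,"dy": 0,"dz": 0,"fingers": 0.06}
    - {"rx": 0,"ry": 0,"rz": 0,"dx": 0,"dy": 0,"dz": 0,"fingers": 0.06}

```text
time_s: 9.25
position: [0.625, -0.0068, 0.0972]
tool_rot: [[0.97, 0.241, 0.002], [0.241, -0.97, -0.001], [0.002, 0.001, -1.0]]
ft_force: [2.3, -1.0, 4.4]
grip_width: 0.0656
gripper_force: 28.2
```

Call:
arm_command:
  deltas:
    - {"rx": 0,"ry": 0,"rz": 0,"dx": 0,"dy": 0,"dz": 0,"fingers": 0.075}
    - {"rx": 0,"ry": 0,"rz": 0,"dx": 0,"dy": 0,"dz": 0,"fingers": 0.075}
    - {"rx": 0,"ry": 0,"rz": 0,"dx": 0,"dy": 0,"dz": 0,"fingers": 0.075}
    - {"rx": 0,"ry": 0,"rz": 0,"dx": 0,"dy": 0,"dz": 0,"fingers": 0.075}
    - {"rx": 0,"ry": 0,"rz": 0,"dx": 0,"dy": 0,"dz": 0,"fingers": 0.075}
    - {"rx": 0,"ry": 0,"rz": 0,"dx": 0,"dy": 0,"dz": 0,"fingers": 0.075}
    - {"rx": 0,"ry": 0,"rz": 0,"dx": 0,"dy": 0,"dz": 0,"fingers": 0.075}
    - {"rx": 0,"ry": 0,"rz": 0,"dx": 0,"dy": 0,"dz": 0,"fingers": 0.075}

```text
time_s: 10.05
position: [0.6242, -0.0056, 0.0969]
tool_rot: [[0.97, 0.242, -0.0], [0.242, -0.97, 0.0], [-0.0, -0.0, -1.0]]
ft_force: [0.8, 0.3, 0.1]
grip_width: 0.0749
gripper_force: 0.0
```

```bash
python3 - <<'E'
from rig import env
from h import *
b=np.load("b.npy"); b[:2]+=R2(b[2])@[0,-.0037]; np.save("b.npy",b)
s=env.observe(); print(((s["position"][:2]-b[:2])@R2(b[2])).round(4))
for n in("scene","wrist"):
    p=env.get_image(n); cv2.imwrite(f"pics/{n}6.png",p["color"])
    P=lambda x,y,z:(proj(np.r_[np.array([.1+x,y])@R2(b[2]).T+b[:2],z],p)[0]).round(1).tolist()
    print(n,"exp seated",P(.046,-.056,.055),"on brow",P(0.01,-.056,.125),"rack y",P(.041,-.056,.07))
    for q in("panel_big_c","panel_big"):
        print(q,[(round(d["p"],2),np.round(d["location"]).tolist()) for d in env.tip_of(q,p)[:3]])
    print([(round(d["p"],2),np.round(d["box"]).tolist()) for d in env.look_for("panel_big",p)[:3]])
E
```

```text
[ 0.0879 -0.0559]
scene exp seated [312.5, 253.4] on brow [312.8, 217.9] rack y [312.6, 246.9]
panel_big_c [(0.75, [312.0, 253.0]), (0.65, [314.0, 251.0]), (0.59, [339.0, 224.0])]
panel_big [(0.75, [312.0, 253.0]), (0.65, [314.0, 251.0]), (0.59, [339.0, 224.0])]
[(0.77, [299.0, 228.0, 324.0, 272.0]), (0.57, [435.0, 195.0, 450.0, 208.0])]
wrist exp seated [318.5, 137.9] on brow [317.8, 219.1] rack y [318.4, 147.5]
panel_big_c [(0.98, [323.0, 136.0]), (0.6, [324.0, 144.0]), (0.36, [604.0, 283.0])]
panel_big [(0.98, [323.0, 136.0]), (0.6, [324.0, 144.0]), (0.36, [604.0, 283.0])]
[(0.87, [275.0, 105.0, 376.0, 186.0]), (0.67, [23.0, 79.0, 248.0, 238.0]), (0.59, [219.0, 78.0, 410.0, 233.0])]
```

The detector puts the big panel at (312,253) in scene, where the seated position is expected at (312.5,253.4). Now lift clear and go to the small panel.

Call:
arm_command:
  deltas:
    - {"rx": 0,"ry": 0,"rz": 0,"dx": 0,"dy": 0,"dz": -0.045,"fingers": 0.085}
    - {"rx": 0,"ry": 0,"rz": 0,"dx": 0,"dy": 0,"dz": -0.045,"fingers": 0.085}
    - {"rx": 0,"ry": 0,"rz": 0,"dx": -0.0197,"dy": -0.0365,"dz": 0,"fingers": 0.085}
    - {"rx": 0,"ry": 0,"rz": 0,"dx": -0.0197,"dy": -0.0365,"dz": 0,"fingers": 0.085}
    - {"rx": 0,"ry": 0,"rz": 0,"dx": -0.0197,"dy": -0.0365,"dz": 0,"fingers": 0.085}
    - {"rx": 0,"ry": 0,"rz": 0,"dx": -0.0197,"dy": -0.0365,"dz": 0,"fingers": 0.085}
    - {"rx": 0,"ry": 0,"rz": 0,"dx": -0.0197,"dy": -0.0365,"dz": 0,"fingers": 0.085}
    - {"rx": 0,"ry": 0,"rz": 0,"dx": -0.0197,"dy": -0.0365,"dz": 0,"fingers": 0.085}
    - {"rx": 0,"ry": 0,"rz": 0.112,"dx": 0,"dy": 0,"dz": 0,"fingers": 0.085}
    - {"rx": 0,"ry": 0,"rz": 0.112,"dx": 0,"dy": 0,"dz": 0,"fingers": 0.085}
    - {"rx": 0,"ry": 0,"rz": 0.112,"dx": 0,"dy": 0,"dz": 0,"fingers": 0.085}
    - {"rx": 0,"ry": 0,"rz": 0.112,"dx": 0,"dy": 0,"dz": 0,"fingers": 0.085}

```text
time_s: 11.65
position: [0.4564, 0.1784, 0.1871]
tool_rot: [[0.979, -0.206, 0.0], [-0.206, -0.979, 0.0], [0.0, -0.0, -1.0]]
ft_force: [-0.8, 0.0, 0.2]
grip_width: 0.085
gripper_force: 0.0
```

Call:
arm_command:
  deltas:
    - {"rx": 0,"ry": 0,"rz": 0,"dx": 0,"dy": 0,"dz": 0,"fingers": 0.085}
    - {"rx": 0,"ry": 0,"rz": 0,"dx": 0,"dy": 0,"dz": 0,"fingers": 0.085}

```text
time_s: 11.85
position: [0.4564, 0.1783, 0.187]
tool_rot: [[0.98, -0.199, 0.0], [-0.199, -0.98, 0.0], [0.0, -0.0, -1.0]]
ft_force: [-0.6, -0.5, -0.5]
grip_width: 0.085
gripper_force: 0.0
```

```bash
python3 - <<'E'
from rig import env
from h import *
s=env.observe(); print(s["position"],s["tool_rot"][:,0],np.degrees(np.arctan2(s["tool_rot"][1,0],s["tool_rot"][0,0])))
p=env.get_image("wrist"); im=p["color"]; cv2.imwrite("pics/w7.png",im)
d=[x for x in env.look_for("panel_small",p)][:3]; print([(round(x["p"],2),np.round(x["box"]).tolist()) for x in d])
pr=proj([.474,.175,.134],p)[0]; print("pred",pr)
# near-white face
hsv=cv2.cvtColor(im,cv2.COLOR_BGR2HSV); m=((hsv[...,1]<45)&(hsv[...,2]>80)).astype(np.uint8)
n,l,st,ce=cv2.connectedComponentsWithStats(cv2.morphologyEx(m,cv2.MORPH_OPEN,np.ones((3,3))))
for i in range(1,n):
    if st[i,4]>400:
        c=max(cv2.findContours((l==i).astype(np.uint8),0,1)[0],key=cv2.contourArea)
        w=unproj(cv2.convexHull(c)[:,0],p,.134)[:,:2]
        print(st[i],cv2.minAreaRect((w*1000).astype(np.float32)))
E
```

```text
[0.4564216  0.1782582  0.18697425] [ 9.80027693e-01 -1.98861049e-01  7.02463170e-05] -11.4703642108425
[(0.83, [158.0, 155.0, 209.0, 211.0]), (0.82, [167.0, 2.0, 246.0, 61.0]), (0.77, [290.0, 144.0, 347.0, 224.0])]
pred [318.96652237 186.4284276 ]
[ 165  113   48   43 1606] ((536.8792114257812, 266.7542724609375), (32.59239196777344, 36.596771240234375), 28.485918045043945)
[ 293  148   53   74 2583] ((474.3733825683594, 175.1807861328125), (41.6724739074707, 63.20941925048828), 77.89252471923828)
[ 554  152   82   62 3718] ((432.23516845703125, -48.90468978881836), (66.45281219482422, 49.820648193359375), 58.24928283691406)
```

Call:
arm_command:
  deltas:
    - {"rx": 0,"ry": 0,"rz": 0,"dx": 0,"dy": 0,"dz": 0.03,"fingers": 0.085}
    - {"rx": 0,"ry": 0,"rz": 0,"dx": 0,"dy": 0,"dz": 0.03,"fingers": 0.085}
    - {"rx": 0,"ry": 0,"rz": 0,"dx": 0,"dy": 0,"dz": 0.02,"fingers": 0.085}
    - {"rx": 0,"ry": 0,"rz": 0,"dx": 0,"dy": 0,"dz": 0.006,"fingers": 0.085}
    - {"rx": 0,"ry": 0,"rz": 0,"dx": 0,"dy": 0,"dz": 0,"fingers": 0.085}
    - {"rx": 0,"ry": 0,"rz": 0,"dx": 0,"dy": 0,"dz": 0,"fingers": 0.042}
    - {"rx": 0,"ry": 0,"rz": 0,"dx": 0,"dy": 0,"dz": 0,"fingers": 0.042}
    - {"rx": 0,"ry": 0,"rz": 0,"dx": 0,"dy": 0,"dz": 0,"fingers": 0.042}
    - {"rx": 0,"ry": 0,"rz": 0,"dx": 0,"dy": 0,"dz": 0,"fingers": 0.042}
    - {"rx": 0,"ry": 0,"rz": 0,"dx": 0,"dy": 0,"dz": 0,"fingers": 0.042}
    - {"rx": 0,"ry": 0,"rz": 0,"dx": 0,"dy": 0,"dz": 0,"fingers": 0.042}
    - {"rx": 0,"ry": 0,"rz": 0,"dx": 0,"dy": 0,"dz": 0,"fingers": 0.042}

```text
time_s: 13.15
position: [0.4569, 0.1783, 0.1019]
tool_rot: [[0.979, -0.202, 0.002], [-0.202, -0.979, 0.0], [0.002, -0.001, -1.0]]
ft_force: [-1.1, -0.2, 6.4]
grip_width: 0.0468
gripper_force: 25.6
```

Call:
arm_command:
  deltas:
    - {"rx": 0,"ry": 0,"rz": -0.111,"dx": 0,"dy": 0,"dz": -0.001,"fingers": 0.042}
    - {"rx": 0,"ry": 0,"rz": -0.111,"dx": 0,"dy": 0,"dz": 0,"fingers": 0.042}
    - {"rx": 0,"ry": 0,"rz": -0.111,"dx": 0,"dy": 0,"dz": 0,"fingers": 0.042}
    - {"rx": 0,"ry": 0,"rz": -0.112,"dx": 0,"dy": 0,"dz": 0,"fingers": 0.042}
    - {"rx": 0,"ry": 0,"rz": 0,"dx": 0.015,"dy": 0.018,"dz": 0,"fingers": 0.042}
    - {"rx": 0,"ry": 0,"rz": 0,"dx": 0.015,"dy": 0.018,"dz": 0,"fingers": 0.042}
    - {"rx": 0,"ry": 0,"rz": 0,"dx": 0.015,"dy": 0.018,"dz": 0,"fingers": 0.042}
    - {"rx": 0,"ry": 0,"rz": 0,"dx": 0.01,"dy": 0.018,"dz": 0,"fingers": 0.042}
    - {"rx": 0,"ry": 0,"rz": 0,"dx": 0.01,"dy": 0.018,"dz": 0,"fingers": 0.042}
    - {"rx": 0,"ry": 0,"rz": 0,"dx": 0.01,"dy": 0.017,"dz": 0,"fingers": 0.042}
    - {"rx": 0,"ry": 0,"rz": 0,"dx": 0,"dy": 0,"dz": 0,"fingers": 0.042}
    - {"rx": 0,"ry": 0,"rz": 0,"dx": 0,"dy": 0,"dz": 0,"fingers": 0.042}

```text
time_s: 14.35
position: [0.555, 0.092, 0.102]
tool_rot: [[0.971, 0.239, 0.0], [0.239, -0.971, -0.0], [0.0, 0.0, -1.0]]
ft_force: [-0.2, -0.9, 1.4]
grip_width: 0.0471
gripper_force: 25.9
```

```bash
python3 - <<'E'
from rig import env
from h import *
s=env.observe(); b=np.load("b.npy"); print(((s["position"][:2]-b[:2])@R2(b[2])).round(4),np.degrees(np.arctan2(s["tool_rot"][1,0],s["tool_rot"][0,0])),s["grip_width"],s["position"])
p=env.get_image("wrist"); im=p["color"]; cv2.imwrite("pics/w8.png",im)
P=lambda x,y,z:(proj(np.r_[np.array([.1+x,y])@R2(b[2]).T+b[:2],z],p)[0]).round(1).tolist()
u=np.array([.5,-np.sqrt(3)/2]);m=np.array([.041,.07])
w=m-u*.026-.008*np.array([np.sqrt(3)/2,.5]); print("cheek foot",[P(w[0],y,w[1]) for y in(.086,.056,.026)])
w=m-u*.026+.008*np.array([np.sqrt(3)/2,.5]); print("cheek top",[P(w[0],y,w[1]) for y in(.086,.056,.026)])
print("brow",[P(0,y,.125) for y in(.108,.056,.002)])
g=cv2.GaussianBlur(cv2.cvtColor(im,cv2.COLOR_BGR2GRAY),(0,0),1).astype(int)
for r in(75,82,88,105,115,125,132,160,190):
    d=g[r,2:]-g[r,:-2]; print(r,[(i+1,int(d[i])) for i in range(180,460) if abs(d[i])>9 and abs(d[i])==max(abs(d[max(0,i-3):i+4]))])
v=g[100:240,318]; d=v[2:]-v[:-2]; print("col",[(i+101,int(d[i])) for i in range(len(d)) if abs(d[i])>9])
E
```

```text
[0.0444 0.0555] 13.812191321814097 0.047104113175533646 [0.55498992 0.09196957 0.10202705]
cheek foot [[268.9, 112.9], [316.7, 112.7], [364.6, 112.5]]
cheek top [[265.0, 88.4], [316.4, 88.2], [367.7, 88.0]]
brow [[217.1, 156.6], [316.2, 156.2], [419.0, 155.8]]
75 [(226, -22), (230, -17), (268, -13), (277, 20), (356, -13), (357, -13), (364, 15), (403, -15), (409, 12), (433, -12), (443, 32), (450, 12), (460, -37)]
82 [(222, -21), (223, -21), (266, -15), (276, 18), (299, 10), (343, -10), (358, -14), (366, 15), (405, -15), (406, -15), (412, 14), (437, -13), (448, 34)]
88 [(220, -17), (264, -14), (274, 24), (344, -11), (359, -14), (367, 17), (408, -18), (415, 15), (441, -13), (452, 38)]
105 [(219, -16), (227, -14), (270, 26), (354, -11), (365, 18), (405, -20), (411, 19), (435, 10), (438, -10), (445, -16), (454, 15)]
115 [(214, -21), (403, -18), (410, 18)]
125 [(216, -15), (407, -19), (414, 18)]
132 [(218, -20), (410, -17), (416, 19)]
160 []
190 [(271, -24), (278, 47), (361, -54), (366, 27), (367, 27)]
col [(158, 14), (159, 10), (161, -23), (162, -45), (163, -37), (165, 20), (166, 22), (167, 13), (169, 10), (170, 30), (171, 50), (172, 45), (173, 21), (205, -11), (206, -14), (207, -16), (208, -20), (209, -22), (210, -21), (211, -16), (212, -11), (219, 10), (220, 17), (221, 22), (222, 25), (223, 25), (224, 19), (225, 10), (237, -11), (238, -34)]
```

Cheek inner edges at 270 and 365 (mid 317.5), panel mid about 318.5, so it's aligned. Push over the brow and release.

Call:
arm_command:
  deltas:
    - {"rx": 0,"ry": 0,"rz": 0,"dx": 0.01,"dy": 0,"dz": 0,"fingers": 0.042}
    - {"rx": 0,"ry": 0,"rz": 0,"dx": 0.01,"dy": 0,"dz": 0,"fingers": 0.042}
    - {"rx": 0,"ry": 0,"rz": 0,"dx": 0.01,"dy": 0,"dz": 0,"fingers": 0.042}
    - {"rx": 0,"ry": 0,"rz": 0,"dx": 0.01,"dy": 0,"dz": 0,"fingers": 0.042}
    - {"rx": 0,"ry": 0,"rz": 0,"dx": 0.006,"dy": 0,"dz": 0,"fingers": 0.042}
    - {"rx": 0,"ry": 0,"rz": 0,"dx": 0,"dy": 0,"dz": 0,"fingers": 0.042}
    - {"rx": 0,"ry": 0,"rz": 0,"dx": 0,"dy": 0,"dz": 0,"fingers": 0.042}

```text
time_s: 15.1
position: [0.6, 0.1035, 0.102]
tool_rot: [[0.971, 0.24, 0.001], [0.24, -0.971, 0.0], [0.001, 0.0, -1.0]]
ft_force: [0.8, 0.4, 1.2]
grip_width: 0.047
gripper_force: 26.0
```

Call:
arm_command:
  deltas:
    - {"rx": 0,"ry": 0,"rz": 0,"dx": 0,"dy": 0,"dz": 0,"fingers": 0.058}
    - {"rx": 0,"ry": 0,"rz": 0,"dx": 0,"dy": 0,"dz": 0,"fingers": 0.058}
    - {"rx": 0,"ry": 0,"rz": 0,"dx": 0,"dy": 0,"dz": 0,"fingers": 0.058}
    - {"rx": 0,"ry": 0,"rz": 0,"dx": 0,"dy": 0,"dz": 0,"fingers": 0.058}
    - {"rx": 0,"ry": 0,"rz": 0,"dx": 0,"dy": 0,"dz": 0,"fingers": 0.058}
    - {"rx": 0,"ry": 0,"rz": 0,"dx": 0,"dy": 0,"dz": 0,"fingers": 0.058}
    - {"rx": 0,"ry": 0,"rz": 0,"dx": 0,"dy": 0,"dz": 0,"fingers": 0.058}
    - {"rx": 0,"ry": 0,"rz": 0,"dx": 0,"dy": 0,"dz": 0,"fingers": 0.058}

```text
time_s: 15.9
position: [0.5995, 0.1034, 0.1019]
tool_rot: [[0.971, 0.239, -0.0], [0.239, -0.971, -0.0], [-0.0, 0.0, -1.0]]
ft_force: [0.5, -0.2, -0.2]
grip_width: 0.0578
gripper_force: 0.0
```

Call:
arm_command:
  deltas:
    - {"rx": 0,"ry": 0,"rz": 0,"dx": 0,"dy": 0,"dz": -0.04,"fingers": 0.07}
    - {"rx": 0,"ry": 0,"rz": 0,"dx": 0,"dy": 0,"dz": -0.04,"fingers": 0.07}
    - {"rx": 0,"ry": 0,"rz": 0,"dx": -0.03,"dy": 0,"dz": -0.04,"fingers": 0.07}
    - {"rx": 0,"ry": 0,"rz": 0,"dx": -0.03,"dy": 0,"dz": 0,"fingers": 0.07}
    - {"rx": 0,"ry": 0,"rz": 0,"dx": 0,"dy": 0,"dz": 0,"fingers": 0.07}
    - {"rx": 0,"ry": 0,"rz": 0,"dx": 0,"dy": 0,"dz": 0,"fingers": 0.07}

```text
time_s: 16.5
position: [0.5412, 0.0889, 0.2222]
tool_rot: [[0.971, 0.239, 0.001], [0.239, -0.971, 0.0], [0.001, 0.0, -1.0]]
ft_force: [0.2, 0.1, -0.1]
grip_width: 0.0701
gripper_force: 0.0
```

```bash
python3 - <<'E'
from rig import env
from h import *
b=np.load("b.npy"); u=np.array([.5,-np.sqrt(3)/2])
S=env.get_image("scene"); z=cv2.resize(S["color"][190:290,270:410],None,fx=4,fy=4,interpolation=2)
W=env.get_image("wrist"); cv2.imwrite("pics/w9.png",W["color"])
for p,n in((S,"s"),(W,"w")):
  P=lambda x,y,z:proj(np.r_[np.array([.1+x,y])@R2(b[2]).T+b[:2],z],p)[0]
  for q,c,y,L,wd in(("panel_big",(.046,.055),-.056,.088,.066),("panel_small",(.050,.047),.056,.07,.048)):
    print(n,q,"exp",P(c[0],y,c[1]).round(),[(round(d["p"],2),np.round(d["location"]).tolist()) for d in env.tip_of(q+"_c",p)[:4]])
    if p is S:
      o=np.array([np.sqrt(3)/2,.5])*.0045
      k=[(np.array(c)+o+u*a*L/2,y+e*wd/2) for a,e in((1,1),(1,-1),(-1,-1),(-1,1))]
      uv=np.array([(P(w[0],yy,w[1])-[270,190])*4 for w,yy in k]).astype(np.int32); cv2.polylines(z,[uv],1,(0,0,255))
w=cv2.resize(W["color"][:,100:500],None,fx=.6,fy=.6)
im=np.zeros((400,800,3),np.uint8); im[:400,:560]=z; im[:240,560:800]=w; cv2.imwrite("pics/fin.png",im)
E
```

```text
s panel_big exp [313. 253.] [(0.87, [315.0, 247.0]), (0.87, [310.0, 253.0]), (0.33, [365.0, 253.0])]
s panel_small exp [365. 257.] [(0.94, [430.0, 279.0]), (0.77, [462.0, 232.0]), (0.76, [363.0, 256.0]), (0.64, [428.0, 281.0])]
w panel_big exp [419.  73.] [(0.93, [420.0, 78.0]), (0.63, [421.0, 71.0])]
w panel_small exp [319.  70.] [(0.87, [203.0, 50.0]), (0.85, [320.0, 71.0]), (0.84, [322.0, 80.0]), (0.73, [128.0, 164.0])]
```

View pics/fin.png

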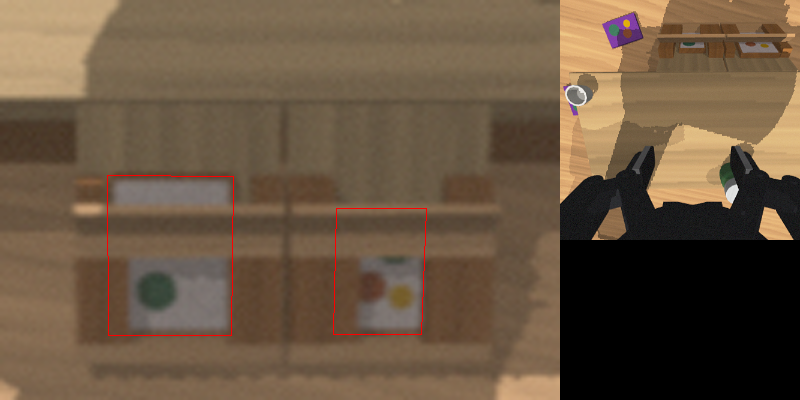

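Both panels fill their slots with painted face up. The bottom edges lie on the expected seated outlines (crop rows about 333), and the gripper is clear, so I'm handing in.

```bash
python3 -c "
from rig import env
print(env.close_job())"
```

```text
the job is handed in; nothing more can be done
None
```

The job is handed in at about 17 s: the last picture shows both panels painted face up and down at the stop, big in the wide slot and small in the narrow one, and I never touched the jar, ink bottle or pot.

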